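Turn the green tumbler mouth down onto the free drying peg

ROBOT

A 6-joint arm with a two-finger parallel gripper is mounted at the origin on the work surface. World frame = base frame: x ahead of the robot, y to its left, z up, the work surface at z = 0. Lengths are in mm, angles in degrees, forces in N, time in s.
With the tool pointing down it reaches from about 325 to 925 mm from the base axis. Payload 3.1 kg.
Tool frame: the origin (TCP) lies on the mounting face of the last link; the fingertips stand 173 mm ahead of it and the grasp point (between the pads) lies 155 mm ahead of it (robot.tcp_to_grasp is the distance from the TCP to the grasp point, in mm); z points along the fingers, y is the direction in which the jaws open and shut (so a half turn about z gives the same grasp; the last joint's range is limited). The gripper opens to 85 mm and grips with 20 to 120 N. Pads are 22 mm wide; open, the fingers measure 114 mm over their backs; the gripper's body (76 mm by 85 mm) begins 54 mm behind the grasp point. The pads swing forward as they close: fully open they stand 13 mm farther back than shut.
Start: joints at [-79.653, 12.427, 92.441, -0, 75.132, -6.429], TCP at [180.418, -598.407, 404.7] pointing down, gripper open.
Joint ranges: [-157.48, 157.48], [-44.54, 120.13], [17.64, 146.25], [-64.5, 244.5], [7.68, 150.69], [-147.95, 147.95]. Speed limits (degrees/s): [159.86, 159.86, 180, 180, 180, 180].

INTERFACE

Orientations are given as a 3x3 rotation matrix whose columns are the frame's x, y, z axes.
In Python, from station import robot, grab_frame, camera_info gives the robot as it stands. Calls block until the motion is done:
- robot.movep(position, orientation): joint-space move of the TCP to a pose.
- robot.move_l(position, v=150, frame=None): straight line of the TCP; frame=None keeps the orientation; v is the mean speed in mm/s.
- robot.movej(angles): joint-space move.
- robot.gripper_to(opening): opening from 0.0 (shut) to 1.0 (fully open); the grip force is fixed at half the most; returns when the fingers have stopped.
- robot.sleep(seconds).
- robot.inverse_kinematics(position, orientation): joint angles nearest the present ones, or None.
- robot.read_state(): the state.
- grab_frame(name): name is "scene" or "side" or "wrist"; returns the picture (400x640x3 uint8, red, green, blue); there is no depth.
- camera_info(name): a dict with "fx", "fy", "cx", "cy" (pixels), "k1" (the pictures are not rectified: a ray, as slopes to the right and down, at radius r is drawn at 1 + k1 r^2 times it, then the intrinsics apply), "eye" and "orientation" of the camera in the world. Camera axes: x right, y up, looking along -z (the intrinsics and any distortion apply to the point x, -y, -z); pixel columns grow to the right and rows downward; lengths in mm; the calibration is good to about 2 mm. A picture is of the moment at which its call begins: read the wrist's pose just before it. camera_info takes no time and is no camera call; for the wrist camera it gives the pose at the moment of the call.
A pose or a line that the arm cannot do raises robot.IKError and nothing moves.
- robot.hand_in(): hands the job in, once; it reports no verdict.
The state is a dict: "clock": time; "q": joint angles; "qvel": joint speeds; "joint_torque": joint torques, N m; "position": TCP position; "tool_rot": TCP orientation; "contact_force": force on the tool from outside, world axes, zero at the start; "torque": the same for the moment, N m; "width": opening from 0.0 (shut) to 1.0 (fully open).
Only numpy, scipy, OpenCV 4.12 (cv2) and the standard library are available. Lean on these libraries where they do the work, as an engineer would, in place of code of your own. Each camera call takes 0.05 s, during which the arm holds its last target.

TASK

In this pottery workshop, pick up the green glazed tumbler that lies on its side on its wooden rest, turn it mouth down and lower it over the peg of the empty drying stand, letting go only once its rim is down on the stand's wooden ribs or just above them; do not drop it from higher up. It must be left standing straight and still over the peg. Leave the white and the brown tumblers where they are.

Things in the scene. Friction and masses are not known exactly. Their poses are not given: they have to be found in the camera images.
- green_tumbler_mid (a point): Centre of the green glazed tumbler to move: straight, 58 mm outside, 48 mm inside diameter, 95 mm tall, 89 mm deep, 0.2 kg; bare brown clay band at its closed end. z: from closed end to mouth. It lies level, centre 43 mm above the table, mouth to the robot's left (+y, within 0.4 rad), on a board 130 x 70 x 10 mm with two rods (tops 19 mm above the table, 44 mm over both); sides free to grip.
- free_peg (a point): Foot of the empty drying stand's peg, fixed: on the peg's axis at the top of the ribs that carry the rim, 22 mm above the table; z up. Dark steel peg 18 mm in diameter, rising 75 mm above this point, bevelled tip; round foot 100 mm across with a cross of two ribs 90 mm long. The tumbler is home, mouth down, when its centre is 47.5 mm above this point.
- white_tumbler_mid (a point): Centre of a white glazed tumbler of the same shape and size, lying on its own rest of the same kind; same axes. A bystander: leave it alone.
- brown_tumbler_mid (a point): Centre of a brown clay tumbler of the same shape and size, already standing mouth down over the peg of a second stand of the same kind, its top 117 mm above the table; same axes. A bystander: leave it alone.
Things that resemble listed ones, but are neither listed nor needed, are in the scene too. What is shaped like the part that bears free_peg but turquoise or yellow is not meant. Of the things like the part that bears green_tumbler_mid, leave any that is orange; of the rest the smaller one is meant.

How it is judged (in metres and radians):
On the way, in this order (a step that is already met when the one before it is completed fails the run):
1. the green tumbler is held by the fingers and lifted at least 30 mm (contact force between the fingers and green_tumbler above 0.5 N and height (world z) of green_tumbler_mid above 0.0735 m), for 0.1 s.
2. still held, it is mouth down over the free peg with its rim less than 25 mm above the ribs (contact force between the fingers and green_tumbler above 0.5 N and angle between green_tumbler_mid's own z axis and vertical above 2.75 rad and horizontal distance between green_tumbler_mid and free_peg below 0.025 m and z of green_tumbler_mid in the frame of free_peg below 0.0725 m), for 0.1 s.
At the end, for the whole second after the job is handed in: The green tumbler stands released and at rest mouth down (axis within 10 degrees of vertical) over the free peg, its centre within 18 mm of the peg's axis and its rim on the ribs (height within 6 mm) (angle between green_tumbler_mid's own z axis and vertical above 2.967 rad and horizontal distance between green_tumbler_mid and free_peg below 0.018 m and z of green_tumbler_mid in the frame of free_peg between 0.0415 and 0.0535 m and linear speed of green_tumbler below 0.02 m/s); the robot touches nothing.
It fails at once if the white tumbler is moved by more than 25 mm (distance of white_tumbler_mid from where it was at the start of the episode above 0.025 m).
It fails at once if the brown tumbler is moved by more than 25 mm (distance of brown_tumbler_mid from where it was at the start of the episode above 0.025 m).
It also fails if it takes over 48 s, if anything falls off the work surface, if the arm or the gripper's body presses on something with over 40 N, if the wrist force passes 120 N, or if a joint passes its speed limit or range.

## Working session

There is one attempt and no reset: what is moved stays moved. The work goes in short steps, each a Python script; the robot and the scene stay as the last script left them, time stands still between calls to the robot, and variables do not carry over. Pictures are saved under pics/ and viewed, and the job is handed in when it is done.

```bash
ls; mkdir -p pics
python3 - <<'E'
from station import robot, grab_frame, camera_info
import cv2
for n in ("scene","side","wrist"):
    c=camera_info(n); im=grab_frame(n)
    cv2.imwrite(f"pics/{n}0.png",im[:,:,::-1])
    print(n,c)
print(robot.read_state()['clock'],robot.tcp_to_grasp)
E
```

```text
pics
scene {'fx': 373.02639647608004, 'fy': 373.02639647608004, 'cx': 325.7285380012356, 'cy': 197.48257586253175, 'k1': -0.02091944419132784, 'eye': array([830.63752778, 479.09690823, 697.21423275]), 'orientation': array([[-0.85786612, -0.37767244,  0.34846699],
       [ 0.51386912, -0.63320231,  0.57878611],
       [ 0.00205854,  0.67558742,  0.73727702]])}
side {'fx': 452.69020102872037, 'fy': 452.69020102872037, 'cx': 303.3716071974628, 'cy': 188.9292692106494, 'k1': -0.09243738835697472, 'eye': array([476.71199015, 898.57161765, 680.25027013]), 'orientation': array([[-0.99713223,  0.04487924, -0.06093576],
       [-0.07564368, -0.5664411 ,  0.82062325],
       [ 0.00231243,  0.8228793 ,  0.5682115 ]])}
wrist {'fx': 295.1606751693594, 'fy': 295.1606751693594, 'cx': 318.630820293896, 'cy': 198.95219021876167, 'k1': -0.007275284339084956, 'eye': array([ 242.27580767, -578.39561794,  372.13996254]), 'orientation': array([[ 0.28819772,  0.92501149,  0.2475799 ],
       [-0.95756508,  0.27930018,  0.07113744],
       [-0.00334616, -0.25757552,  0.96625238]])}
0.15 154.70000000000002
```

View pics/scene0.png

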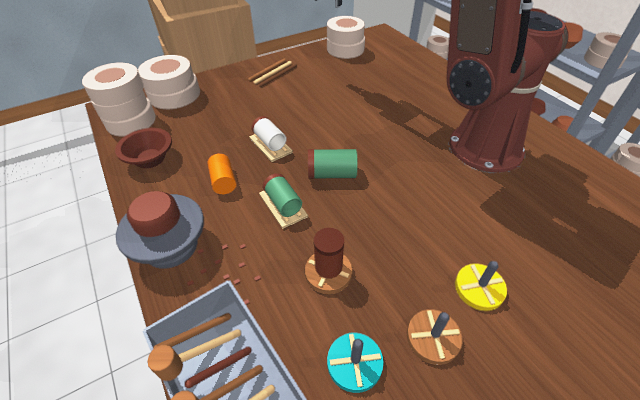

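View pics/side0.png

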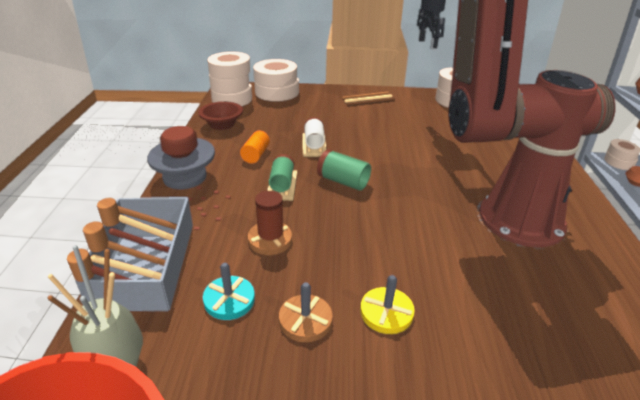

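View pics/wrist0.png

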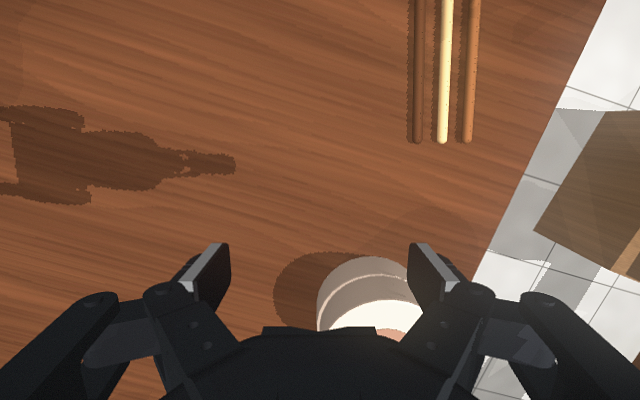

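Candidates for the tumbler in the scene view are the green one on its rest at (283,197), a larger green one lying directly on the table at (333,164), and the orange one at (222,173). The white one is at (269,135). I choose the green one at (283,197): smaller, with a rest under it. Candidates for the stand are wood-brown at (435,336), turquoise at (355,362), yellow at (481,287), and the occupied one at (329,270). I choose the wood-brown one at (435,336). Next are the close crops.

Run:
```python
import cv2,numpy as np
def crop(n,x,y,w,h,s):
    im=cv2.imread(f"pics/{n}0.png")[y:y+h,x:x+w]
    return cv2.resize(im,None,fx=s,fy=s,interpolation=cv2.INTER_CUBIC)
a=np.vstack([crop("scene",250,165,65,75,4),])
def row(l): return np.hstack(l)
top=row([crop("scene",240,160,100,75,4),crop("scene",390,290,100,75,4)])
bot=row([crop("side",240,140,100,75,4),crop("side",260,270,100,75,4)])
cv2.imwrite("pics/crops.png",np.vstack([top,bot]))
```

```text
(no output)
```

View pics/crops.png

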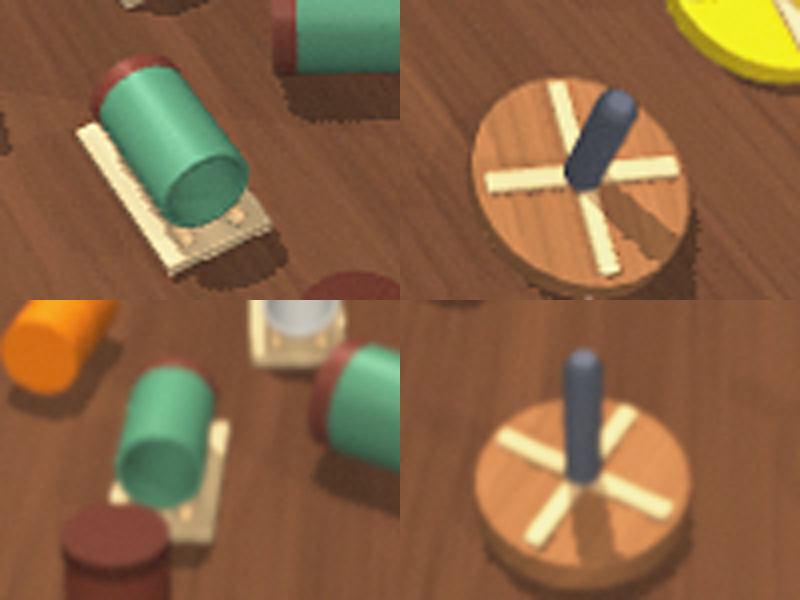

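The crops confirm the choice: the small green tumbler with a brown band sits on a board, its mouth at about scene (292,207) and side (280,183). The wood-brown stand's rib cross is centred at about scene (435.9,333.8) and side (306.4,313.4). Next I fit the cylinder to both green masks.

```bash
cat > h.py <<'E'
import numpy as np,cv2
from station import robot, grab_frame, camera_info
def proj(c,P):
    P=np.atleast_2d(P); d=(P-c['eye'])@np.array(c['orientation'])
    x=d[:,0]/-d[:,2]; y=-d[:,1]/-d[:,2]; s=1+c['k1']*(x*x+y*y)
    return np.c_[c['fx']*x*s+c['cx'],c['fy']*y*s+c['cy']]
def ray(c,u,v):
    xd=(u-c['cx'])/c['fx']; yd=(v-c['cy'])/c['fy']; x,y=xd,yd
    for _ in range(20):
        s=1+c['k1']*(x*x+y*y); x,y=xd/s,yd/s
    return np.array(c['orientation'])@np.array([x,-y,-1.])
def atz(c,u,v,z):
    d=ray(c,u,v); return c['eye']+d*(z-c['eye'][2])/d[2]
def cyl(m,yaw,L0,L1,r=29):   # m centre; extends from L0 to L1 along axis
    a=np.array([np.cos(yaw),np.sin(yaw),0]); b=np.array([-a[1],a[0],0])
    t=np.linspace(0,2*np.pi,60)
    ring=r*(np.outer(np.cos(t),b)+np.outer(np.sin(t),[0,0,1]))
    return np.vstack([m+a*L0+ring,m+a*L1+ring])
E
python3 - <<'E'
from h import *
from scipy.optimize import minimize
S=camera_info("scene");D=camera_info("side")
for z in(22,):print("peg",atz(S,435.9,333.8,z).round(1),atz(D,306.4,313.4,z).round(1))
print("tip", atz(S,(620-400)/4+390,95/4+290,95).round(1),atz(D,(582-400)/4+260,(355-300)/4+270,95).round(1))
ms=atz(S,291.75,207.5,43);md=atz(D,280,183,43);print("mouth",ms.round(1),md.round(1))
masks=[]
for n,(x,y,w,h) in (("scene",(255,165,50,60)),("side",(262,148,35,52))):
    im=cv2.imread(f"pics/{n}0.png").astype(int)
    b,g,r=im[...,0],im[...,1],im[...,2]
    m=((g>r+12)&(g>b)).astype(np.uint8)
    k=np.zeros_like(m);k[y:y+h,x:x+w]=1;m*=k;masks.append(m);print(n,m.sum())
cs=(S,D)
def iou(p,i,sc=8):
    P=cyl(np.array([p[0],p[1],43]),p[2],p[3],47.5)
    q=proj(cs[i],P)
    x0,y0=np.floor(q.min(0)).astype(int)-15; 
    w,h=100,100
    big=np.zeros((h*sc,w*sc),np.uint8)
    hull=cv2.convexHull(((q-[x0,y0]+.5)*sc).astype(np.float32)).round().astype(np.int32)
    cv2.fillConvexPoly(big,hull,1)
    M=cv2.resize(masks[i][y0:y0+h,x0:x0+w],None,fx=sc,fy=sc,interpolation=cv2.INTER_NEAREST)
    return (big&M).sum()/(big|M).sum()
m0=(ms+md)/2
for which in ((0,),(1,),(0,1)):
    f=lambda p:-sum(iou(p,i) for i in which)
    best=None
    for yaw in (1.2,1.57,1.95):
        p0=[m0[0]-47.5*np.cos(yaw),m0[1]-47.5*np.sin(yaw),yaw,-35]
        r=minimize(f,p0,method="Nelder-Mead",options=dict(initial_simplex=np.array([p0]+[np.array(p0)+d for d in np.diag([8,8,.15,8])]),maxiter=250))
        if best is None or r.fun<best.fun: best=r
    print(which,best.x.round(3),best.fun)
for n,c in(("scene",S),("side",D)):
    pass
for u in [(269,135)]: print("white~",atz(S,*u,43))
print("brown top",atz(S,329,238,117),"big green",atz(S,333,164,40))
E
```

```text
peg [512.2 346.2  22. ] [511.3 349.3  22. ]
tip [509.4 342.2  95. ] [513.7 344.4  95. ]
mouth [605.4 -47.8  43. ] [605.9 -43.4  43. ]
scene 921
side 666
(0,) [606.989 -98.39    1.57  -33.316] -0.9630558121124159
(1,) [608.796 -95.875   1.583 -30.17 ] -0.9454959887371784
(0, 1) [607.68  -97.711   1.576 -32.327] -1.8703019159289709
white~ [ 535.97254712 -320.65783897   43.        ]
brown top [605.21041175 117.3057204  117.        ] big green [ 442.96627865 -128.60403228   40.        ]
```

Pose estimates: green centre about (608,-97), axis along +y, and peg about (512,347). I'll grip with the tool tilted 45° from the closed-end side, so the tool still points 45° down once the tumbler is mouth down. Now I check IK for that plan.

```bash
cat >> h.py <<'E'
G=np.array([607.7,-97.3,43.]); YAW=1.576; PEG=np.array([511.8,346.5,22.])
A=np.radians(45); OFF=-17.0   # grasp point along axis from centre (towards closed end)
L=robot.tcp_to_grasp
def pickR(s,a=A,yaw=YAW):
    u=np.array([np.cos(yaw),np.sin(yaw),0]); z=u*np.sin(a)-np.array([0,0,np.cos(a)])
    x=s*(u-np.sin(a)*z)/np.cos(a); y=np.cross(z,x); return np.c_[x,y,z]
def placeR(s,phi,a=A):
    u=np.array([0,0,-1.]); z=np.array([np.cos(phi)*np.cos(a),np.sin(phi)*np.cos(a),-np.sin(a)])
    x=s*(u-np.sin(a)*z)/np.cos(a); y=np.cross(z,x); return np.c_[x,y,z]
def tcp(g,R,l=None): return np.asarray(g)-(L if l is None else l)*R[:,2]
E
python3 - <<'E'
from h import *
S=camera_info("scene")
for n,u,v,z in(("orange",222,173,30),("yellow",481,287,22),("turq",355,362,22),("white",269,135,43)): print(n,atz(S,u,v,z).round(0))
for adeg in (30,40,45,50):
  a=np.radians(adeg)
  for s in(1,-1):
    R=pickR(s,a); u=np.array([np.cos(YAW),np.sin(YAW),0])
    g=G+OFF*u
    def f(p,R):
        q=robot.inverse_kinematics(tcp(p,R),R); return None if q is None else np.round(q,0).tolist()
    print(adeg,s,"pick",f(g,R),f(g+[0,0,200],R))
    for ph in (0,20,34,50,70,90):
        R2=placeR(s,np.radians(ph),a); pl=PEG+[0,0,47.5-OFF]
        print("   ",ph,f(pl,R2),f(pl+[0,0,130],R2))
E
```

```text
orange [ 701. -256.   30.]
yellow [368. 321.  22.]
turq [669. 311.  22.]
white [ 536. -321.   43.]
30 1 pick [-29.0, 33.0, 94.0, 27.0, 71.0, -43.0] [-29.0, 19.0, 89.0, 26.0, 88.0, -34.0]
    0 None None
    20 [33.0, 16.0, 131.0, 203.0, 29.0, 76.0] [33.0, -4.0, 131.0, 238.0, 13.0, 39.0]
    34 [23.0, 15.0, 133.0, 160.0, 29.0, 102.0] [23.0, -5.0, 133.0, 127.0, 12.0, 137.0]
    50 [14.0, 16.0, 131.0, 121.0, 37.0, 123.0] None
    70 [6.0, 21.0, 124.0, 91.0, 51.0, 132.0] None
    90 [3.0, 27.0, 113.0, 72.0, 65.0, 134.0] None
30 -1 pick [-29.0, 33.0, 94.0, 27.0, 71.0, 137.0] [-29.0, 19.0, 89.0, 26.0, 88.0, 146.0]
    0 None None
    20 [33.0, 16.0, 131.0, 203.0, 29.0, -104.0] [33.0, -4.0, 131.0, 238.0, 13.0, -141.0]
    34 [23.0, 15.0, 133.0, 160.0, 29.0, -78.0] [23.0, -5.0, 133.0, 127.0, 12.0, -43.0]
    50 [14.0, 16.0, 131.0, 121.0, 37.0, -57.0] [14.0, -3.0, 131.0, 93.0, 31.0, -24.0]
    70 [6.0, 21.0, 124.0, 91.0, 51.0, -48.0] [6.0, 4.0, 124.0, 78.0, 53.0, -26.0]
    90 [3.0, 27.0, 113.0, 72.0, 65.0, -46.0] [3.0, 13.0, 113.0, 67.0, 71.0, -31.0]
40 1 pick [-32.0, 37.0, 91.0, 34.0, 78.0,
[... 1844 characters left out ...]
1.0, 11.0, 124.0, -50.0, 9.0, -32.0] [31.0, -4.0, 121.0, -17.0, 24.0, -66.0]
    34 [25.0, 10.0, 125.0, 47.0, 8.0, -144.0] [25.0, -5.0, 122.0, 15.0, 24.0, -111.0]
    50 None None
    70 None None
    90 None None
50 -1 pick [-34.0, 42.0, 88.0, 39.0, 85.0, 129.0] [-34.0, 26.0, 87.0, 40.0, 99.0, 140.0]
    0 None None
    20 None [31.0, -4.0, 121.0, -17.0, 24.0, 114.0]
    34 [25.0, 10.0, 125.0, 47.0, 8.0, 36.0] [25.0, -5.0, 122.0, 15.0, 24.0, 69.0]
    50 [19.0, 11.0, 124.0, 64.0, 22.0, 2.0] [19.0, -3.0, 121.0, 38.0, 33.0, 31.0]
    70 [13.0, 15.0, 119.0, 60.0, 39.0, -13.0] [13.0, 1.0, 116.0, 46.0, 48.0, 5.0]
    90 [10.0, 20.0, 111.0, 52.0, 54.0, -24.0] [10.0, 8.0, 109.0, 45.0, 63.0, -11.0]
```

```bash
cat >> h.py <<'E'
U=np.array([np.cos(YAW),np.sin(YAW),0]); s=-1
RP=pickR(s); GP=G+OFF*U
def save(n,name): cv2.imwrite(f"pics/{name}.png",grab_frame(n)[:,:,::-1])
def st():
    r=robot.read_state(); print("t%.2f"%r['clock'],"pos",np.round(r['position'],1),"F",np.round(r['contact_force'],1),"w%.3f"%r['width'],"q",np.round(r['q'],0)); return r
E
python3 - <<'E'
from h import *
robot.gripper_to(1.0)
p=GP-110*RP[:,2]
robot.movep(tcp(p,RP),RP); st()
c=camera_info("wrist"); save("wrist","w1"); save("side","s1")
P=cyl(G,YAW,-47.5,47.5); print(proj(c,[G-47.5*U,G+47.5*U]).round(1)); 
q=proj(c,P); im=cv2.imread("pics/w1.png"); cv2.polylines(im,[cv2.convexHull(q.round().astype(np.int32))],True,(0,0,255)); cv2.imwrite("pics/w1o.png",im)
E
```

```text
t2.53 pos [ 608.6 -302.1  230.6] F [-0.9 -0.1  0.4] w1.000 q [-38.  37.  84.  33.  91. 132.]
[[318.2 181.7]
 [318.4 233.4]]
```

View pics/w1o.png

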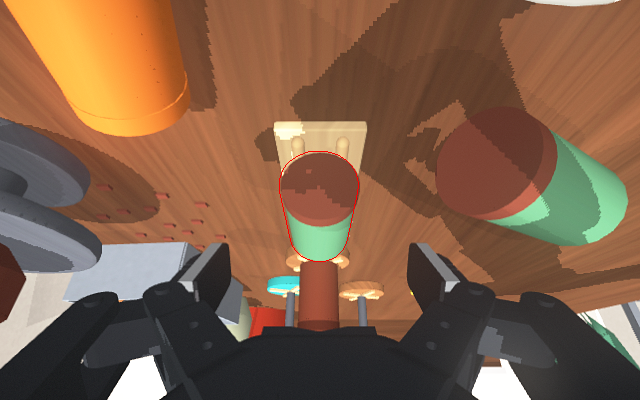

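View pics/s1.png

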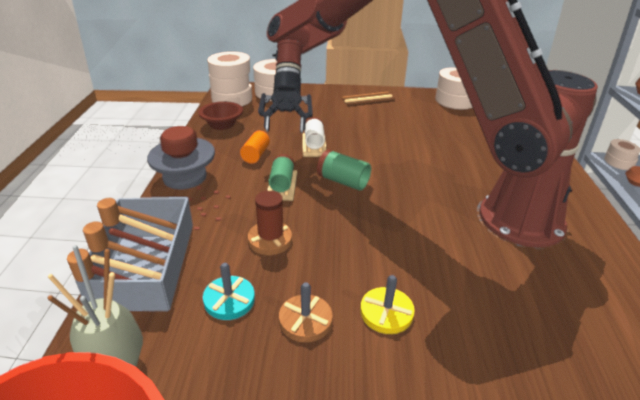

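In the wrist view the projected outline, x 279–359 and y 151–262, fits the small green tumbler closely and is centred between the jaws. The orange one at (120,80) and the bigger green one at (530,175) are well clear of the fingers. Going in.

Run:
```python
from h import *
robot.move_l(tcp(GP,RP),v=90); st()
robot.gripper_to(0.0); st()
c=camera_info("wrist"); save("wrist","w2")
robot.move_l(tcp(GP+[0,0,60],RP),v=80); st()
c=camera_info("wrist"); save("wrist","w3");save("side","s3");save("scene","c3")
im=cv2.imread("pics/w3.png");q=proj(c,cyl(G+[0,0,60],YAW,-47.5,47.5)); cv2.polylines(im,[cv2.convexHull(q.round().astype(np.int32))],True,(0,0,255)); cv2.imwrite("pics/w3o.png",im)
```

```text
t4.01 pos [ 608.7 -224.3  153.1] F [ 0.5 -0.3 -0.2] w1.002 q [-33.  39.  90.  37.  82. 131.]
t4.38 pos [ 607.8 -224.1  153.1] F [-3.8 -2.   6.2] w0.670 q [-33.  39.  90.  36.  82. 131.]
t5.33 pos [ 608.1 -223.5  212. ] F [ 0.1 -0.1 -3.5] w0.672 q [-33.  34.  90.  36.  86. 134.]
```

View pics/w3o.png

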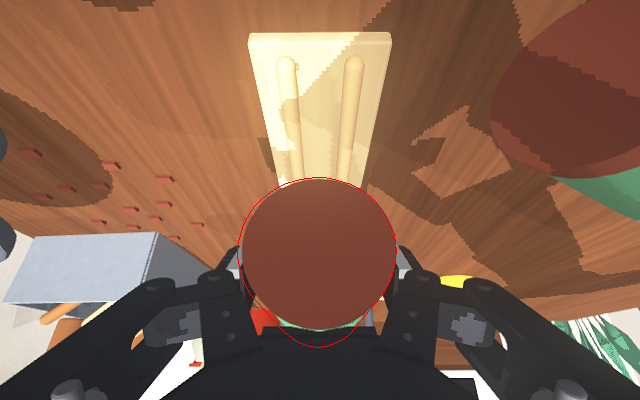

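View pics/s3.png

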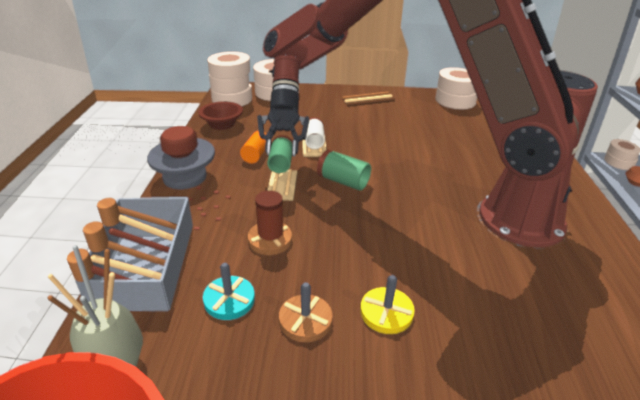

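The tumbler is held and lifted: jaw width is 0.67, the wrist reads -3.5 N in z, and the closed-end disc is at (319,254) as modelled. Next I carry it in interpolated waypoints to hover over the peg.

```bash
cat >> h.py <<'E'
RQ=placeR(s,np.radians(75)); GQ=PEG+[0,0,47.5-OFF]
E
python3 - <<'E'
from h import *
from scipy.spatial.transform import Rotation as R, Slerp
g0=GP+[0,0,215]; g1=GQ+[0,0,150]
sl=Slerp([0,1],R.from_matrix([RP,RQ]))
wp=[]
for t in np.linspace(0,1,6):
    M=sl(t).as_matrix(); g=g0+(g1-g0)*t+[0,0,0]; wp.append((tcp(g,M),M)); q=robot.inverse_kinematics(tcp(g,M),M); print(None if q is None else np.round(q))
assert all(robot.inverse_kinematics(*w) is not None for w in wp)
robot.move_l(wp[0][0],v=150)
for w in wp[1:]: robot.movep(*w)
st()
save("side","s4");save("scene","c4")
E
```

```text
[-33.  23.  87.  36.  97. 142.]
[-26.  16.  96.  37.  89. 112.]
[-19.   9. 104.  39.  81.  84.]
[-10.   4. 110.  43.  72.  55.]
[ -0.   1. 114.  47.  63.  26.]
[ 10.   1. 116.  53.  54.  -4.]
t9.44 pos [484.5 239.9 346.1] F [ 0.3 -0.2 -2.1] w0.672 q [ 10.   1. 116.  52.  54.  -4.]
```

Run:
```python
from h import *
robot.move_l(tcp(GQ+[0,0,85],RQ),v=100);st()
out=[]
C=PEG+[0,0,47.5+85]
for n in("scene","side"):
    c=camera_info(n); save(n,n+"5")
    t=np.linspace(0,2*np.pi,80); im=cv2.imread(f"pics/{n}5.png")
    ring=np.c_[29*np.cos(t),29*np.sin(t),0*t]
    q=proj(c,np.vstack([C+[0,0,47.5]+ring,C-[0,0,47.5]+ring])); 
    cen=proj(c,C)[0].astype(int)
    k=3; x0,y0=cen-[65,90]; x0=max(x0,0);y0=max(y0,0)
    cr=cv2.resize(im[y0:y0+195,x0:x0+130],None,fx=k,fy=k,interpolation=cv2.INTER_CUBIC)
    hull=cv2.convexHull(((q-[x0,y0]+.5)*k).round().astype(np.int32)); cv2.polylines(cr,[hull],True,(0,0,255))
    pg=((proj(c,PEG+[0,0,0]+np.outer([0,75],[0,0,1]))-[x0,y0]+.5)*k).round().astype(int); cv2.line(cr,tuple(map(int,pg[0])),tuple(map(int,pg[1])),(255,0,255),1)
    out.append(cv2.resize(cr,(390,585)) if cr.shape[:2]==(585,390) else cv2.copyMakeBorder(cr,0,585-cr.shape[0],0,390-cr.shape[1],0))
cv2.imwrite("pics/o5.png",np.hstack(out))
```

```text
t10.34 pos [484.  240.8 281.4] F [ 0.2 -0.1 -2.5] w0.668 q [ 10.   7. 118.  58.  49. -12.]
```

View pics/o5.png

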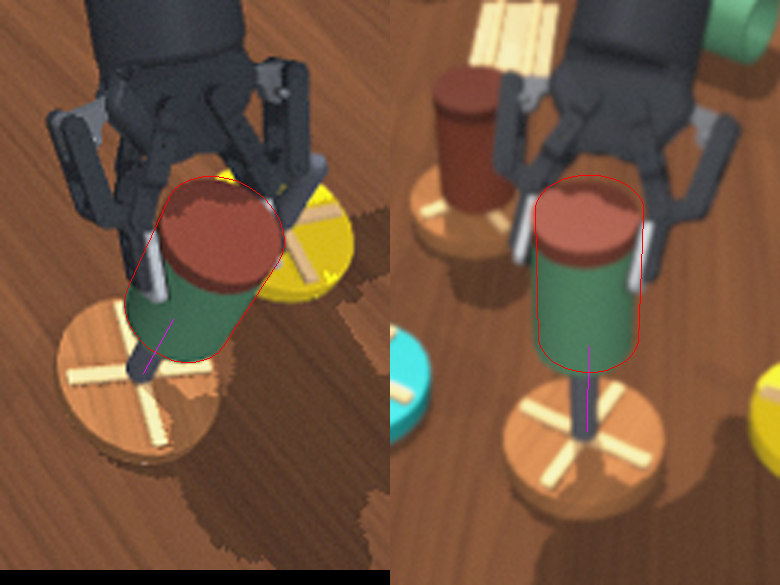

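Both views show the tumbler mouth down, upright, and within about 3 mm of the model outline. The estimated peg line falls on the real peg (crop foot at about (140,375) in scene and (585,435) in side). Next I lower it, using the force reading near the bottom.

Run:
```python
from h import *
robot.move_l(tcp(GQ+[0,0,30],RQ),v=60);st()
robot.move_l(tcp(GQ+[0,0,10],RQ),v=50);robot.sleep(.2);f0=st()['contact_force']
h=10
while h>-7:
    h-=1; robot.move_l(tcp(GQ+[0,0,h],RQ),v=15); robot.sleep(.1)
    r=robot.read_state(); d=np.array(r['contact_force'])-f0; print(h,d.round(1),np.round(r['position'],1))
    if d[2]>3 or np.linalg.norm(d)>10: break
st(); save("scene","c6");save("side","s6")
a=cv2.imread("pics/c6.png")[220:380,360:500];b=cv2.imread("pics/s6.png")[190:350,240:380]
cv2.imwrite("pics/o6.png",cv2.resize(np.hstack([a,b]),None,fx=2.8,fy=2.8,interpolation=cv2.INTER_CUBIC))
```

```text
t11.51 pos [483.8 240.9 226.3] F [ 0.9 -0.8 -1.5] w0.673 q [ 10.  13. 119.  63.  46. -20.]
t12.26 pos [483.7 240.9 206.2] F [ 0.1  1.  -2.4] w0.671 q [ 10.  16. 119.  65.  45. -23.]
9 [-0.2 -1.1 -0. ] [483.5 240.8 204.9]
8 [-1.  -0.9 -0.1] [483.5 240.8 203.8]
7 [ 0.  -0.1 -0.9] [483.5 240.8 202.8]
6 [ 0.1 -0.5  0.3] [483.5 240.8 201.9]
5 [-0.3 -0.3  0.3] [483.5 240.8 200.9]
4 [ 0.2 -0.2 -0.8] [483.5 240.8 199.9]
3 [-0.8 -1.2  0.5] [483.7 240.9 199.1]
2 [-2.1 -2.3  6.8] [483.9 241.1 198.7]
t15.06 pos [483.9 241.1 198.7] F [-2.  -1.3  4.4] w0.668 q [ 10.  17. 119.  66.  45. -25.]
```

View pics/o6.png

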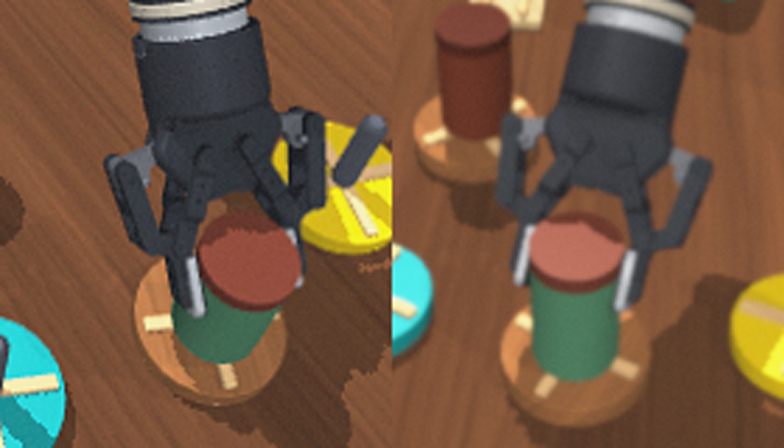

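The rim is on the ribs: contact came at about 2–3 mm above nominal with a 6.8 N rise, and both views show the peg covered and the tumbler upright. Now I release and retreat along the tool axis.

Run:
```python
from h import *
robot.gripper_to(1.0);st()
p=np.array(robot.read_state()['position'])
robot.move_l(p-130*RQ[:,2],v=80);robot.sleep(.5);st()
out=[]
C=PEG+[0,0,47.5]
t=np.linspace(0,2*np.pi,80);ring=np.c_[29*np.cos(t),29*np.sin(t),0*t]
for n in("scene","side"):
    c=camera_info(n); save(n,n+"7"); im=cv2.imread(f"pics/{n}7.png")
    x0,y0=proj(c,C)[0].astype(int)-70; k=2.8
    cr=cv2.resize(im[y0:y0+140,x0:x0+140],None,fx=k,fy=k,interpolation=cv2.INTER_CUBIC)
    q=proj(c,np.vstack([C+[0,0,47.5]+ring,C-[0,0,47.5]+ring]))
    cv2.polylines(cr,[cv2.convexHull(((q-[x0,y0]+.5)*k).round().astype(np.int32))],True,(0,0,255)); out.append(cr)
cv2.imwrite("pics/o7.png",np.hstack(out))
```

```text
t15.56 pos [483.4 240.8 197.6] F [-1.1  0.3  0. ] w1.000 q [ 10.  17. 119.  66.  45. -25.]
t17.83 pos [459.6 152.  289.5] F [1.2 0.3 1. ] w1.001 q [ -1.   1. 123.  55.  57. -18.]
```

View pics/o7.png

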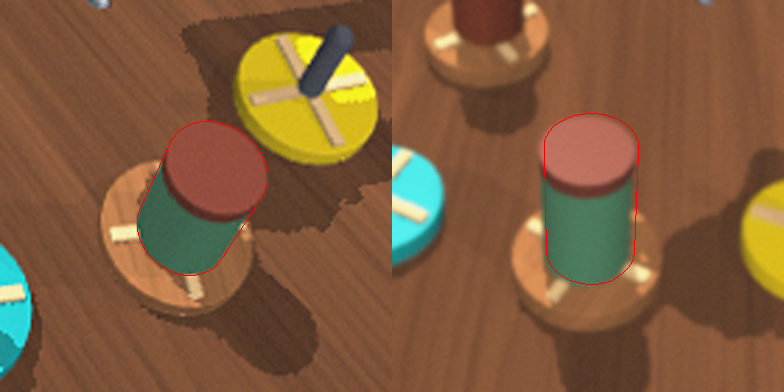

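View pics/side7.png

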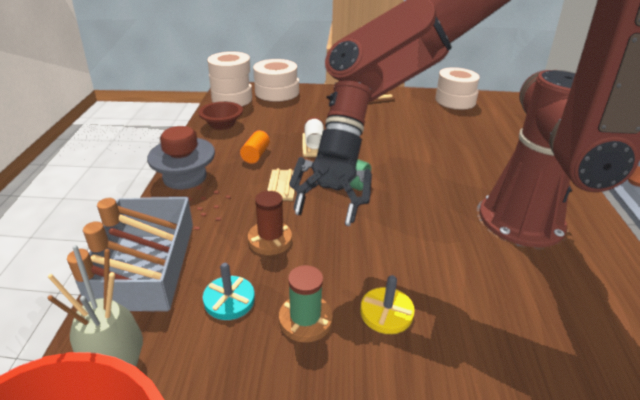

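The tumbler stands upright on the stand at side (305,297), matching the home outline within about 2 mm. The white (314,133) and brown (269,216) tumblers have not moved, and the gripper is clear. Handing in.

Run:
```python
from h import *
robot.hand_in()
```

```text
the job is handed in; nothing more can be done
```

I gripped the small green tumbler with the tool tilted 45° and turned it mouth down. I lowered it over the wood-brown stand's peg until the wrist force showed the rim on the ribs, then let go, backed off and handed in at about 18 s.

In the last pictures it stands upright, within about 2 mm of the modelled home position in both views. The white and brown tumblers look unmoved and the gripper is clear. The only disagreement was the rim touching about 2–3 mm higher than nominal, probably a small error in where along the tumbler I gripped it; no check failed.

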